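Show an aerosol can to the code reader, side then base

ROBOT

A 7-joint arm with a two-finger parallel gripper is mounted at the origin on a cart in front of the work surface, level with it; the furniture and walls round the work are solid. World frame = base frame: x ahead of the robot, y to its left, z up, the work surface at z = 0. Lengths are in m, angles in rad, forces in N, time in s.
With the tool pointing down it reaches from about 0.35 to 0.9 m from the base axis. Payload 8.1 kg.
Tool frame: the origin (TCP) lies at the very end of the fingers, on their centre line; the grasp point (between the pads) lies 19 mm behind it (arm.tcp_to_grasp is the z of the grasp point in the tool frame, in m); z points along the fingers, y is the line along which they close (so a half turn about z gives the same grasp; the last joint's range is limited). The gripper opens to 92 mm and grips with 3 to 60 N. Pads are 19 mm wide; open, the fingers measure 130 mm over their backs; the gripper's body (75 mm by 190 mm) begins 47 mm behind the grasp point.
Start: joints at [1.152, 0.434, 0.025, 1.573, -0.012, 1.134, -0.075], TCP at [0.194, -0.594, 0.227] pointing down, gripper open.
Joint ranges: [-2.62, 2.62], [-0.44, 2.09], [-1.27, 1.32], [0.08, 2.57], [-1.32, 4.46], [0.12, 2], [-2.74, 2.74]. Speed limits (rad/s): [2.22, 2.22, 3.01, 3.01, 3.14, 3.14, 3.14].

INTERFACE

Orientations are given as a rotation vector (axis times angle).
In Python, from cell import readout, vision, sign_off, arm gives the robot as it stands. The module is installed in compiled form; this text tells all that it offers.
- The arm moves only by the shell command python3 -m creep 'ROWS' [FORCE]. ROWS is JSON, a list of rows, each a list of 5 numbers: the shift along the tool's x, y, z in units of 4 cm (1.0 is 4 cm), then the turn about the tool's z in units of 4 degrees (1.0 is 4 degrees), then the opening, from 0 (shut) to 1 (fully open). A call has 1 to 12 rows; each row shifts and turns the commanded pose from where the row before left it, along the tool's axes as they then stand; what a row does not reach is not made up. A row lasts 1/8 s, in which the tool goes at most 62.5 mm and 10.7 degrees, less where a joint would pass 70% of its speed; a pose out of reach is approached as far as the arm can. A call with a number of a shift or a turn outside -1 to 1 is refused whole. A call with a gripper value outside its range is refused whole. The fingers move at their own pace and stop on an object; FORCE is the grip in N (left out, the last holds). Time passes only in rows, so rows that do not move let the fingers close. It gives the time, the measured TCP pose, the force, the opening and the grip force at its end, in the units of the state.
- readout.observe(): the state, without advancing time (a new reading comes with each control period).
- vision.get_image(name): name is "side" or "top"; returns a dict with "pixels" (384x512x3 uint8, blue, green, red), "z_map" (384x512 float32, m along the optical axis (not along the pixel's ray), 0 where there is no reading), "camera_matrix" (3x3 intrinsics, pixels), "position" and "rotation" of the camera in the world. Camera axes: x right, y up, looking along -z (the intrinsics and any distortion apply to the point x, -y, -z); pixel columns grow to the right and rows downward; lengths in m; the calibration is good to about 2 mm. A picture is of the moment at which its call begins.
- sign_off(): hands the job in; it is judged then, once.
The state is a dict: "clock": time; "joints": joint angles; "dq": joint speeds; "joint_efforts": joint torques, N m; "position": TCP position; "ee_rot": TCP orientation; "force": force on the tool from outside, world axes, zero at the start; "ft_torque": the same for the moment, N m; "width": opening from 0.0 (shut) to 1.0 (fully open); "gripper_force": force on a finger pad.
Only numpy, scipy, OpenCV 4.12 (cv2) and the standard library are available. Lean on these libraries where they do the work, as an engineer would, in place of code of your own. Each camera call takes 0.05 s, during which the arm holds its last target. There are 200 camera calls.

TASK

Pick up the aerosol can and show it to the bench code reader without touching the reader or disturbing the other loose things: first hold it upright and still for two seconds with the middle of its body on the lens axis, 10 cm in front of the lens glass. Then, still gripping it, tip it until its flat bottom looks squarely into the lens, with the centre of the bottom at that same point 10 cm in front of the glass, and finish there, holding the can still in the air (do not put it down or let go).

Things in the scene. Friction and masses are not known exactly. Their poses are not given: they have to be found in the camera images.
- spray_can: aerosol can with a spray cap, standing upright: the tallest loose thing, 151 mm high. Body 49 mm in diameter (52 mm at its widest bead) up to 133 mm, cap 36 mm in diameter above; about 0.2 kg, centre of mass about 70 mm up. Round: any grasp yaw will do. Origin: centre of the flat bottom; its z axis runs up the can to the cap
- can_mid (a point): middle of the can, on the can's axis, 70 mm above the centre of its bottom
- reader: foot of the code reader, fixed to the table: dark steel base plate 100 x 100 x 10 mm with two upright aluminium cheeks that carry the head. Origin: centre of the plate's underside. The whole reader is about 138 mm high
- reader_head: tilted head of the reader: grey housing 50 x 60 x 58 mm with a black lens barrel 42 mm in diameter. Origin: centre of the lens glass at the front of the barrel, about 128 mm above the table. Its z axis is the lens axis, pointing out of the lens: it rises 60 degrees above the horizontal and heads roughly back towards the robot (heading varies); its y axis is horizontal
- reading_point (a point): the point in the air on the lens axis, 100 mm in front of the lens glass (about 214 mm above the table)
- glue_bottle: bystander: small white glue bottle with a nozzle, 33 mm in diameter, 96 mm high, upright. Origin: centre of its underside
- pin_tin: bystander: round tin with a push lid, 74 mm in diameter, 50 mm high. Origin: centre of its underside
- load_box: bystander: small printed carton 62 x 88 x 46 mm. Origin: centre of its underside
Not all that is in view belongs to the job. Leave any purple look-alike of the reader alone.

How it is judged:
On the way:
1. the can is held upright and still for a second with its middle at the reading point (distance between can_mid and reading_point below 0.03 m and angle between spray_can's own z axis and vertical below 0.16 rad and contact force between spray_can and the fingers above 1 N and linear speed of spray_can below 0.04 m/s), for 1 s.
At the end, for the whole second after the job is handed in: The fingers hold the can still (under 0.04 m/s, over 1 N) in the air, bottom to the lens: centre of the bottom within 25 mm of the reading point and over 100 mm above the table, axis within 0.2 rad of the lens axis, touching neither reader nor other loose things (distance between spray_can and reading_point below 0.025 m and angle between the z axis of spray_can and the z axis of reader_head, either way round below 0.2 rad and z of can_mid in the frame of reader_head above 0.14 m and height (world z) of spray_can above 0.1 m and contact force between spray_can and the fingers above 1 N and linear speed of spray_can below 0.04 m/s and contact force between spray_can and reader below 0.3 N and contact force between spray_can and glue_bottle below 0.3 N and contact force between spray_can and pin_tin below 0.3 N and contact force between spray_can and load_box below 0.3 N); the arm keeps its last pose, push and grip.
It fails at once if the code reader is touched with more than 1 N (contact force between reader and anything else above 1 N).
It fails at once if the glue bottle is moved by more than 30 mm (distance of glue_bottle from where it was at the start of the episode above 0.03 m).
It fails at once if the tin is moved by more than 30 mm (distance of pin_tin from where it was at the start of the episode above 0.03 m).
It fails at once if the small carton is moved by more than 30 mm (distance of load_box from where it was at the start of the episode above 0.03 m).
It also fails if it takes over 40 s, if anything falls off the work surface, if the arm or the gripper's body presses on something with over 40 N, if the wrist force passes 120 N, or if a joint passes its speed limit or range.

## Working session

There is one attempt and no reset: what is moved stays moved. The work goes in short steps, Python scripts to look and compute and a shell command to move; the robot and the scene stay as the last step left them, time stands still between calls to the robot, and variables do not carry over. Pictures are saved under pics/ and viewed, at most 10 in all, crops included, and the job is handed in when it is done.

```bash
mkdir -p pics
cat > h.py <<'E'
import numpy as np, cv2
from cell import readout, vision, arm
from scipy.spatial.transform import Rotation as R
def rot(r):
    r=np.array(r,float); return r if r.shape==(3,3) else R.from_rotvec(r).as_matrix()
def cloud(im):
    K=im["camera_matrix"]; z=im["z_map"]; v,u=np.mgrid[:z.shape[0],:z.shape[1]]
    c=np.stack([(u-K[0,2])/K[0,0]*z,-(v-K[1,2])/K[1,1]*z,-z],-1)
    return c@rot(im["rotation"]).T+np.array(im["position"])
E
python3 - <<'E'
from h import *
s=readout.observe(); print(s); print(rot(s["ee_rot"]).round(3), arm.tcp_to_grasp)
for n in("side","top"):
    im=vision.get_image(n); np.savez(n+"0.npz",**{k:np.array(v) for k,v in im.items()})
    cv2.imwrite(f"pics/{n}0.png",cv2.resize(im["pixels"],(768,576))); print([k for k in im],im["position"],im["rotation"],im["camera_matrix"])
E
```

```text
{'clock': 0.0, 'joints': array([ 1.15241273,  0.43523905,  0.02496368,  1.57409938, -0.01158049,
        1.13400124, -0.07510424]), 'dq': array([-0.00144126, -0.00271422,  0.00016392, -0.00010611, -0.00135452,
        0.00224588,  0.00013217]), 'joint_efforts': array([ 1.09428016e-03, -6.67834926e+01,  9.85730812e-01, -3.14455175e+01,
       -6.03752607e-02,  4.25415463e-02,  1.61154762e-04]), 'position': array([ 0.19388468, -0.59362376,  0.22593401]), 'ee_rot': array([-3.10099804e+00, -4.93640647e-01,  6.40437584e-04]), 'force': array([ 0.53888758, -0.33393622,  0.51182252]), 'ft_torque': array([0.04582275, 0.03310386, 0.011112  ]), 'gripper_force': 0.0, 'width': 1.00093542592183}
[[ 0.951  0.311 -0.001]
 [ 0.311 -0.951  0.001]
 [-0.    -0.002 -1.   ]] -0.0188
['pixels', 'z_map', 'camera_matrix', 'position', 'rotation'] [ 0.45338237 -0.86553014  0.70899134] [ 1.02620746 -0.05608613 -0.13718508] [[440.65677125   0.         244.98989328]
 [  0.         440.65677125 192.14960735]
 [  0.           0.           1.        ]]
['pixels', 'z_map', 'camera_matrix', 'position', 'rotation'] [0.38737458 0.06506454 1.52383352] [ 0.12271871 -0.09173853 -1.57660407] [[462.06055732   0.         256.29493842]
 [  0.         462.06055732 194.2188429 ]
 [  0.           0.           1.        ]]
```

View pics/side0.png

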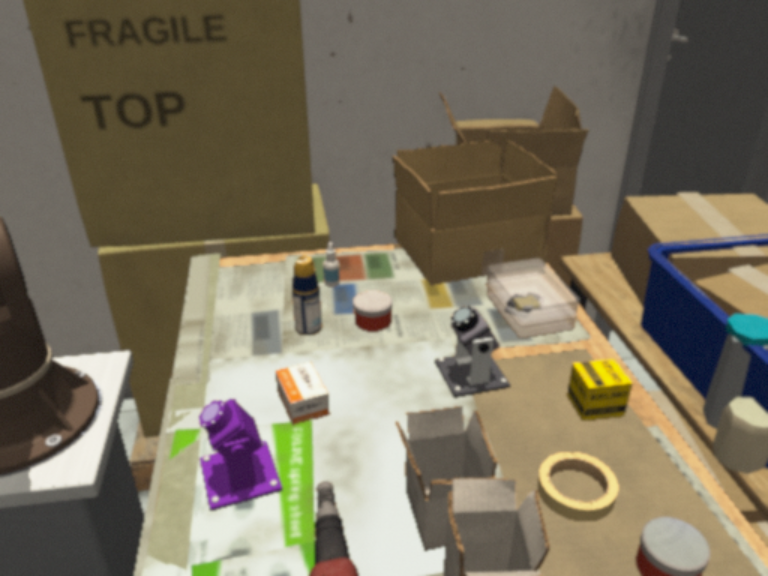

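View pics/top0.png

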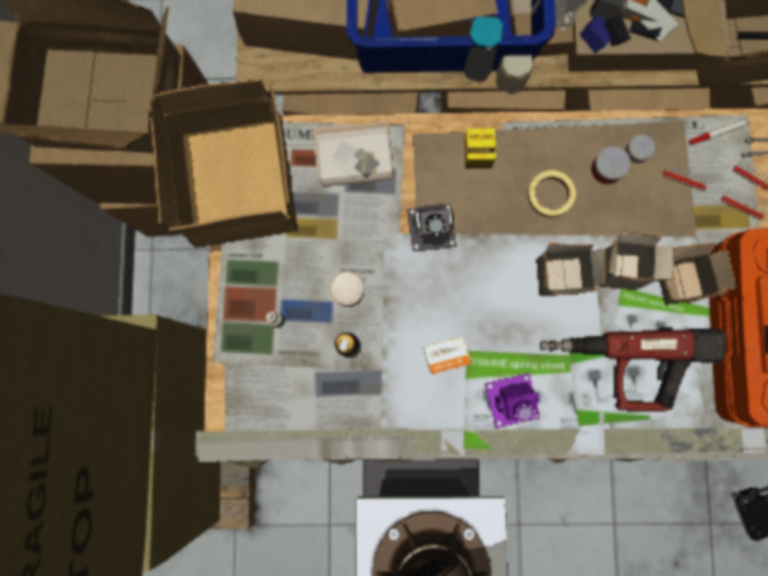

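The side view shows the can at (306,295), the glue bottle at (331,265), the tin at (373,310), the real reader at (472,350), the carton at (303,390) and the purple decoy at (235,450). In the top view the can is at (346,344), the reader at (434,227) and the tin at (348,288). I'll take positions from depth next.

Run:
```python
from h import *
for n,bx in (("top",dict(can=(346,344),reader=(434,227),tin=(348,288),glue=(273,318),box=(447,355),base=(430,560))),("side",dict(can=(306,300),reader=(472,345)))):
    im=np.load(n+"0.npz"); P=cloud(im); np.save(n+"P.npy",P)
    for k,(u,v) in bx.items():
        u=int(u/1.5);v=int(v/1.5); w=22 if k=="reader" else 14
        if n=="side": w=30
        q=P[v-w:v+w,u-w:u+w].reshape(-1,3)
        q=q[(q[:,2]>.015)&(q[:,2]<.17)]
        print(n,k,len(q),"P",P[v,u].round(3),"med",np.median(q,0).round(3) if len(q) else "", "lo",np.percentile(q,3,0).round(3),"hi",np.percentile(q,97,0).round(3))
t=np.load("top0.npz")["pixels"]; s=np.load("side0.npz")["pixels"]
a=cv2.resize(t[125:175,262:317],None,fx=7,fy=7,interpolation=2); b=cv2.resize(s[195:265,285:345],None,fx=5,fy=5,interpolation=2)
c=cv2.resize(s[165:225,185:225],None,fx=5,fy=5,interpolation=2)
o=np.zeros((360,800,3),np.uint8)
x=0
for i in(a,b,c):
    w=min(i.shape[1],800-x);o[:i.shape[0],x:x+w]=i[:360,:w];x+=w
cv2.imwrite("pics/crop1.png",o)
```

```text
top can 246 P [0.473 0.171 0.148] med [0.47  0.167 0.132] lo [0.451 0.147 0.044] hi [0.496 0.191 0.152]
top reader 465 P [ 0.713 -0.01   0.127] med [ 0.731 -0.01   0.113] lo [ 0.702 -0.048  0.019] hi [0.769 0.026 0.134]
top tin 425 P [0.598 0.172 0.049] med [0.598 0.175 0.048] lo [0.565 0.143 0.039] hi [0.631 0.207 0.054]
top glue 103 P [0.532 0.328 0.077] med [0.531 0.327 0.053] lo [0.519 0.315 0.023] hi [0.547 0.341 0.094]
top box 530 P [ 0.455 -0.038  0.046] med [ 0.452 -0.038  0.044] lo [ 0.42  -0.077  0.038] hi [0.486 0.003 0.05 ]
top base 342 P [0.072 0.012 0.196] med [0.073 0.018 0.093] lo [ 0.057 -0.03   0.037] hi [0.079 0.049 0.165]
side can 1000 P [0.474 0.143 0.08 ] med [0.477 0.154 0.072] lo [0.45  0.143 0.019] hi [0.541 0.324 0.148]
side reader 1172 P [ 0.724 -0.046  0.088] med [ 0.733 -0.039  0.087] lo [ 0.703 -0.054  0.017] hi [0.847 0.139 0.131]
```

View pics/crop1.png

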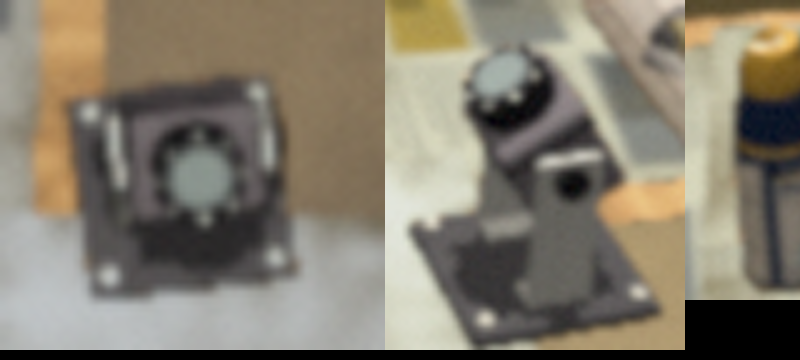

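Run:
```python
from h import *
im=np.load("top0.npz");K=im["camera_matrix"];Rm=rot(im["rotation"]);p=im["position"]
def at(u,v,z):
    d=Rm@np.array([(u-K[0,2])/K[0,0],-(v-K[1,2])/K[1,1],-1]); return p+d*(z-p[2])/d[2]
b=[at(262+a/7,125+c/7,.011) for a,c in((90,112),(258,92),(276,257),(110,276))]
c=np.mean(b,0); h=(b[2]+b[3]-b[0]-b[1])[:2]; l=(b[0]+b[3]-b[1]-b[2])[:2]
print("plate",c.round(4),"sides",[np.linalg.norm(b[i]-b[i-1]).round(3) for i in range(4)],"heading from -x deg",np.degrees(np.arctan2(-h[1],-h[0])),np.degrees(np.arctan2(-l[0],l[1])))
L=at(262+200/7-.0,125+178/7,.128);print("lens top",L.round(4))
im2=np.load("side0.npz");K2=im2["camera_matrix"];R2=rot(im2["rotation"]);p2=im2["position"]
u,v=285+(498-385)/5,195+78/5
d=R2@np.array([(u-K2[0,2])/K2[0,0],-(v-K2[1,2])/K2[1,1],-1]);print("lens side z=.128",(p2+d*(.128-p2[2])/d[2]).round(4))
# lens glass depth normals
for n,(u,v) in(("top",(290.6,150.4)),("side",(307.6,210.6))):
    P=np.load(n+"P.npy");u=int(round(u));v=int(round(v));r=5 if n=="side" else 4;q=P[v-r:v+r+1,u-r:u+r+1].reshape(-1,3);print(q.shape)
    m=np.median(q,0);q=q[np.linalg.norm(q-m,axis=1)<.018];w=np.linalg.svd(q-q.mean(0))[2][2];w*=np.sign(w[2]);print(n,q.mean(0).round(4),w.round(3),"elev",np.degrees(np.arcsin(w[2])),"hd",np.degrees(np.arctan2(-w[1],-w[0])))
# can: circle fit on side & top
S=np.load("sideP.npy").reshape(-1,3);T=np.load("topP.npy").reshape(-1,3)
f=lambda q,a,b:q[(abs(q[:,0]-.472)<.035)&(abs(q[:,1]-.17)<.035)&(q[:,2]>a)&(q[:,2]<b)]
from scipy.optimize import least_squares
q=f(S,.02,.12);r=least_squares(lambda x:np.hypot(q[:,0]-x[0],q[:,1]-x[1])-.0245,(.472,.17),loss="soft_l1",f_scale=.003);print("can side",r.x)
q=f(T,.14,.16);print("cap top",q.mean(0),len(q), ((q.min(0)+q.max(0))/2))
q=f(S,.005,.16)
for a in np.arange(.01,.155,.01):
    s=q[(q[:,2]>a)&(q[:,2]<a+.01)]; 
    if len(s): print(a.round(3),len(s),np.ptp(s[:,0]).round(4),end="; ")
```

```text
plate [ 0.739  -0.0136  0.011 ] sides [np.float64(0.081), np.float64(0.081), np.float64(0.081), np.float64(0.079)] heading from -x deg 5.49354806662973 6.133100310472364
lens top [ 0.7144 -0.0148  0.128 ]
lens side z=.128 [ 0.7124 -0.0219  0.128 ]
(81, 3)
top [ 0.7161 -0.0163  0.1264] [-0.428  0.01   0.904] elev 64.67332879562987 hd -1.362776990407543
(121, 3)
side [ 0.7139 -0.0234  0.1266] [-0.458 -0.14   0.878] elev 61.41670632931725 hd 16.981121666211745
can side [0.47277135 0.16995266]
cap top [0.47584671 0.17136978 0.14659501] 100 [0.4744552  0.1723131  0.14864321]
0.01 53 0.0476; 0.02 53 0.0502; 0.03 59 0.0499; 0.04 58 0.0504; 0.05 59 0.0508; 0.06 58 0.0492; 0.07 56 0.0494; 0.08 70 0.0495; 0.09 60 0.0492; 0.1 69 0.0463; 0.11 61 0.0432; 0.12 55 0.0385; 0.13 46 0.0355; 0.14 80 0.0348; 0.15 14 0.0242;
```

```bash
python3 -m creep '[[0.5,0,0,1,1],[0.8,-0.5,0,1,1],[0.8,-1,0,1,1],[0.8,-1,0,0.08,1],[0.8,-1,0,0,1],[0.6,-1,0,0,1],[0.6,-1,0,0,1],[0.5,-1,0,0,1],[0.5,-1,0,0,1],[0.5,-1,0,0,1],[0.5,-1,0,0,1],[0.5,-1,0,0,1]]' 20
cat > to.py <<'E'
import sys
from h import *
s=readout.observe();M=rot(s["ee_rot"]);t=np.array([float(a) for a in sys.argv[1:4]])
x=M[:,0];print("pos",s["position"].round(4),"x-axis deg",np.degrees(np.arctan2(x[1],x[0])).round(2),"z",M[:,2].round(3),"units",(M.T@(t-s["position"])/.04).round(2),"t",s["clock"])
E
python3 to.py .473 .1705 .226
```

```text
clock: 1.6
position: [0.4384, -0.1347, 0.2266]
ee_rot: [3.138, 0.158, -0.0]
force: [0.9, -0.4, -0.2]
width: 0.999
gripper_force: 0.0
pos [ 0.4384 -0.1347  0.2266] x-axis deg 5.76 z [-0. -0. -1.] units [ 1.63 -7.5   0.01] t 1.6
```

```bash
python3 -m creep '[[0.4,-1,0,0,1],[0.4,-1,0,0,1],[0.4,-1,0,0,1],[0.4,-1,0,0,1],[0,-1,0,0,1],[0,-1,0,0,1],[0,-0.8,0,0,1],[0,-0.5,0,0,1],[0,0,0,0,1],[0,0,0,0,1]]'
python3 to.py .473 .1705 .094
```

```text
clock: 2.85
position: [0.4726, 0.1597, 0.2264]
ee_rot: [3.137, 0.157, -0.001]
force: [-0.4, -0.0, -0.7]
width: 1.004
gripper_force: 0.0
pos [0.4726 0.1597 0.2264] x-axis deg 5.72 z [-0.    -0.001 -1.   ] units [ 0.04 -0.27  3.31] t 2.85
```

```bash
python3 -m creep '[[0.05,-0.27,0.2,0,1],[0,0,0.7,0,1],[0,0,0.8,0,1],[0,0,0.8,0,1],[0,0,0.6,0,1],[0,0,0.2,0,1],[0,0,0,0,1],[0,0,0,0,0],[0,0,0,0,0],[0,0,0,0,0],[0,0,0,0,0],[0,0,0,0,0]]' 20
python3 to.py .664 -.0215 .094
```

```text
clock: 4.35
position: [0.4735, 0.1718, 0.0948]
ee_rot: [3.138, 0.158, 0.0]
force: [-0.2, 0.5, -0.5]
width: 0.503
gripper_force: 5.4
pos [0.4735 0.1718 0.0948] x-axis deg 5.77 z [ 0. -0. -1.] units [4.25 5.29 0.02] t 4.35
```

```bash
python3 -m creep '[[0,0,0,0,0],[0,0,0,0,0],[0,0,0,0,0],[0,0,0,0,0]]' 30
```

```text
clock: 4.85
position: [0.4735, 0.1718, 0.0947]
ee_rot: [3.138, 0.158, -0.0]
force: [-0.5, 0.7, -1.0]
width: 0.491
gripper_force: 29.5
```

```bash
python3 -m creep '[[0,0,-0.3,0,0],[0,0,-0.6,0,0],[0,0,-0.8,0,0],[0,0,-0.8,0,0],[0,0,-0.6,0,0],[0,0.3,-0.4,0,0],[0.3,0.6,-0.1,0,0],[0.6,0.8,0,0,0],[0.7,0.8,0,0,0],[0.7,0.8,0,0,0],[0.6,0.7,0,0,0],[0.5,0.6,0,0,0]]' 30; python3 to.py .664 -.0215 .239
```

```text
clock: 6.35
position: [0.6277, -0.0002, 0.2384]
ee_rot: [3.137, 0.156, -0.002]
force: [-0.3, -1.2, -1.6]
width: 0.495
gripper_force: 29.3
pos [ 6.277e-01 -2.000e-04  2.384e-01] x-axis deg 5.69 z [-0.001 -0.001 -1.   ] units [ 0.85  0.62 -0.02] t 6.35
```

```bash
python3 -m creep '[[0.4,0.35,0,0,0],[0.3,0.2,0,0,0],[0.15,0.1,0,0,0],[0,0,0,0,0],[0,0,0,0,0],[0,0,0,0,0]]'; python3 to.py .664 -.0215 .239
python3 - <<'E'
from h import *
o=[]
for n in("side","top"):
    im=vision.get_image(n);np.savez(n+"1.npz",**{k:np.array(v) for k,v in im.items()})
    o.append(im["pixels"])
cv2.imwrite("pics/up.png",np.hstack([cv2.resize(o[0][120:300,220:400],(400,400)),cv2.resize(o[1][70:250,200:380],(400,400))]))
E
```

```text
clock: 7.1
position: [0.6634, -0.0195, 0.2389]
ee_rot: [-3.137, -0.159, 0.0]
force: [-0.8, -0.8, -2.1]
width: 0.488
gripper_force: 29.3
pos [ 0.6634 -0.0195  0.2389] x-axis deg 5.82 z [-0.  0. -1.] units [ 0.01  0.05 -0.  ] t 7.1
```

View pics/up.png

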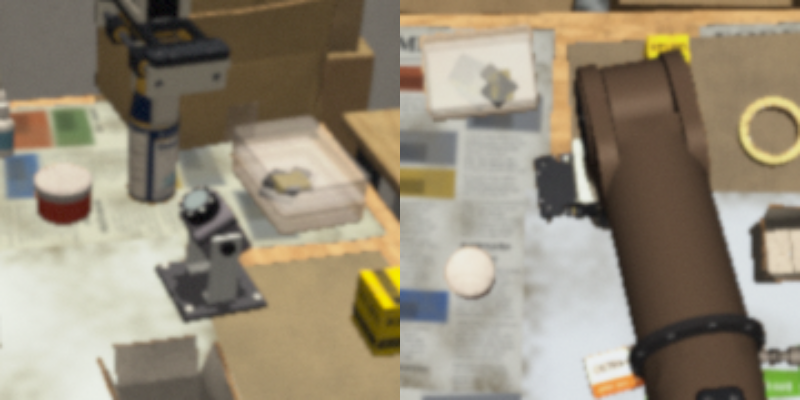

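The left half (side view) shows the can upright in the fingers at about (152,140), clear of the reader head at (200,205). In the top view on the right, the arm hides both the can and the reader. Now the still hold.

```bash
python3 -m creep '[[0,0.05,0,0,0],[0,0,0,0,0],[0,0,0,0,0],[0,0,0,0,0],[0,0,0,0,0],[0,0,0,0,0],[0,0,0,0,0],[0,0,0,0,0],[0,0,0,0,0],[0,0,0,0,0],[0,0,0,0,0],[0,0,0,0,0]]'; python3 -m creep '[[0,0,0,0,0],[0,0,0,0,0],[0,0,0,0,0],[0,0,0,0,0],[0,0,0,0,0],[0,0,0,0,0]]' >/dev/null
cat > can.py <<'E'
import sys
from h import *
from scipy.optimize import least_squares
# fit the can's body axis (radius 24.5 mm) to the side depth image; the TCP gives the start
f=sys.argv[1] if len(sys.argv)>1 else None
im=np.load(f) if f else vision.get_image("side"); s=readout.observe();M=rot(s["ee_rot"]);g=s["position"]-.0188*M[:,2]
P=cloud(im).reshape(-1,3); d=P-g
tl=float(sys.argv[2]) if len(sys.argv)>2 else 0.
h=np.array([-.995,-.101,0]); a0=np.array([0,0,1.])*np.cos(tl)+h*np.sin(tl)
t=d@a0; rad=np.linalg.norm(d-np.outer(t,a0),axis=1)
q=P[(t<-.03)&(t>-.15)&(rad<.035)&(P[:,2]>.008)]
ex=np.array([1,0,0.]);ey=np.array([0,1.,0])
def ax(x): a=a0+x[2]*ex+x[3]*ey; return a/np.linalg.norm(a)
def res(x):
    a=ax(x);d=q-(g-.07*a0+x[0]*ex+x[1]*ey);return np.linalg.norm(np.cross(d,a),axis=1)-.0245
r=least_squares(res,np.zeros(4),loss="soft_l1",f_scale=.002);a=ax(r.x);c=g-.07*a0+r.x[0]*ex+r.x[1]*ey
t=(q-c)@a;b=np.percentile(t,1)
print("n",len(q),"rms",np.sqrt(np.mean(r.fun**2)).round(4),"grasp",g.round(4),"axis",a.round(3),"tilt",np.degrees(np.arccos(a[2])).round(1),"bottom",(c+b*a).round(4),"grasp height",((g-c)@a-b).round(4))
E
python3 can.py
```

```text
clock: 8.7
position: [0.664, -0.022, 0.2387]
ee_rot: [3.138, 0.158, 0.0]
force: [0.5, -0.1, -1.6]
width: 0.492
gripper_force: 29.3
n 712 rms 0.0016 grasp [ 0.6639 -0.022   0.2575] axis [-0.009 -0.003  1.   ] tilt 0.5 bottom [ 0.663  -0.0249  0.145 ] grasp height 0.1125
```

```bash
python3 -m creep '[[-0.3,-0.2,0,0,0],[-0.5,-0.5,0,0,0],[-0.4,-0.4,0.3,0,0],[-0.3,-0.3,0.6,0,0],[0,0,0.8,0,0],[0,0,0.8,0,0],[0,0,0.6,0,0],[0,0,0.3,0,0],[0,0,0.1,0,0],[0,0,0,0,0]]'; python3 to.py .60 .03 .0938
```

```text
clock: 10.75
position: [0.5989, 0.0278, 0.0994]
ee_rot: [-3.138, -0.158, -0.001]
force: [-1.1, 0.3, -0.9]
width: 0.49
gripper_force: 29.3
pos [0.5989 0.0278 0.0994] x-axis deg 5.77 z [ 0.001  0.    -1.   ] units [ 0.03 -0.05  0.14] t 10.75
```

```bash
python3 -m creep '[[0,0,0.12,0,0],[0,0,0.04,0,0],[0,0,0,0,0],[0,0,0,0,0]]' 12; python3 to.py .60 .03 .0938
```

```text
clock: 11.25
position: [0.6002, 0.0279, 0.0946]
ee_rot: [-3.138, -0.158, -0.006]
force: [-2.8, -0.2, 13.9]
width: 0.505
gripper_force: 13.0
pos [0.6002 0.0279 0.0946] x-axis deg 5.76 z [ 0.004  0.    -1.   ] units [ 0.   -0.05  0.02] t 11.25
```

```bash
python3 -m creep '[[-0.12,0,-0.02,0,0],[-0.13,0,-0.02,0,0],[-0.12,0,-0.01,0,0],[-0.13,0,-0.01,0,0],[0,0,0,0,0]]' 12; python3 can.py '' 0.15
```

```text
clock: 11.88
position: [0.5809, 0.0262, 0.097]
ee_rot: [-3.137, -0.158, -0.009]
force: [0.6, 0.9, 8.8]
width: 0.497
gripper_force: 12.6
n 510 rms 0.0014 grasp [0.581  0.0262 0.1158] axis [-0.183 -0.012  0.983] tilt 10.6 bottom [0.5972 0.0245 0.0087] grasp height 0.1082
```

```bash
python3 -m creep '[[-0.12,0,0,0,0],[-0.13,0,0,0,0],[-0.12,0,0.01,0,0],[-0.13,0,0.01,0,0],[-0.12,0,0.02,0,0],[-0.13,0,0.025,0,0],[-0.12,0,0.03,0,0],[-0.13,0,0.035,0,0],[0,0,0,0,0]]' 12; python3 can.py '' 0.5
```

```text
clock: 13.05
position: [0.5391, 0.0218, 0.0906]
ee_rot: [3.138, 0.158, 0.002]
force: [-2.9, -0.3, 6.4]
width: 0.5
gripper_force: 12.5
n 520 rms 0.0014 grasp [0.5393 0.0219 0.1094] axis [-0.591 -0.057  0.805] tilt 36.4 bottom [0.5936 0.0243 0.0155] grasp height 0.1078
```

```bash
python3 -m creep '[[0,0,0,0,0],[0,0,0,0,0],[0,0,-0.2,0,0],[0,0,-0.4,0,0],[0,0,-0.6,0,0],[0,0,-0.8,0,0],[0,0,-0.9,0,0],[0,0,-0.9,0,0],[0,0,-0.7,0,0],[0,0,-0.4,0,0],[0,0,-0.1,0,0],[0,0,0,0,0]]' 45; python3 can.py '' 0.55
python3 - <<'E'
from h import *
im=vision.get_image("side");np.savez("side2.npz",**{k:np.array(v) for k,v in im.items()})
cv2.imwrite("pics/tilt.png",cv2.resize(im["pixels"][60:260,130:400],(800,592)))
E
```

```text
clock: 14.6
position: [0.5386, 0.0216, 0.2889]
ee_rot: [3.137, 0.158, -0.002]
force: [0.1, -0.4, -2.6]
width: 0.49
gripper_force: 43.7
n 573 rms 0.0014 grasp [0.5384 0.0215 0.3073] axis [-0.513 -0.053  0.857] tilt 31.0 bottom [0.5859 0.0237 0.2089] grasp height 0.1088
```

View pics/tilt.png

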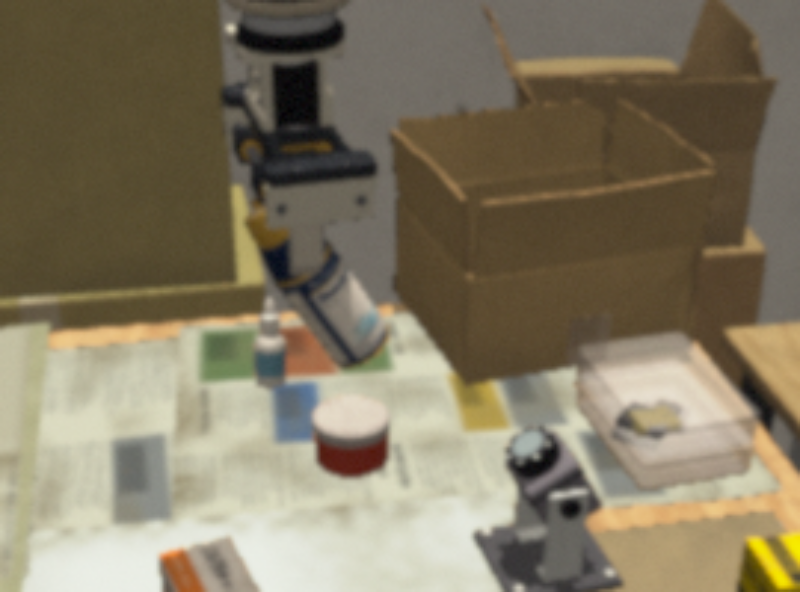

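The can hangs tipped from the fingers, with its bottom at about (365,350). It points down towards the reader lens at (533,450), and the glue bottle, tin and carton are undisturbed. I'll carry it over to the reading point.

```bash
python3 -m creep '[[0.2,0.1,-0.15,0,0],[0.35,0.25,0,0,0],[0.4,0.3,0,0,0],[0.4,0.3,0,0,0],[0.3,0.2,0,0,0],[0.15,0.15,0,0,0],[0,0,0,0,0],[0,0,0,0,0],[0,0,0,0,0],[0,0,0,0,0]]' 45; python3 can.py '' 0.54
```

```text
clock: 15.95
position: [0.6156, -0.0226, 0.2958]
ee_rot: [3.138, 0.159, 0.0]
force: [0.3, 0.6, -1.5]
width: 0.488
gripper_force: 43.7
n 597 rms 0.0012 grasp [ 0.6157 -0.0226  0.3145] axis [-0.507 -0.052  0.86 ] tilt 30.7 bottom [ 0.6627 -0.0206  0.2157] grasp height 0.109
```

```bash
python3 -m creep '[[0,0,0,0,0],[0,0,0,0,0],[0,0,0,0,0],[0,0,0,0,0]]'; python3 -c "
from cell import sign_off; print(sign_off())"
```

```text
clock: 16.5
position: [0.6158, -0.0229, 0.2955]
ee_rot: [3.138, 0.158, 0.0]
force: [-0.9, -0.2, -2.5]
width: 0.489
gripper_force: 43.7
the job is handed in; nothing more can be done
None
```

The job is handed in at 16.5 s, with no verdict returned: the can was held upright at the reading point for over two seconds, tipped in the grip against the table, and is now held still with its bottom about 2 mm from the reading point and its axis within about 1° of the lens axis, by my own camera measurements.

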